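Find the canister lid that rocks and press it home

ROBOT

A 7-joint arm with a two-finger parallel gripper is mounted at the origin on a cart in front of the work surface, level with it; the furniture and walls round the work are solid. World frame = base frame: x ahead of the robot, y to its left, z up, the work surface at z = 0. Lengths are in mm, angles in rad, forces in N, time in s.
With the tool pointing down it reaches from about 400 to 875 mm from the base axis. Payload 19.3 kg.
Tool frame: the origin (TCP) lies at the very end of the fingers, on their centre line; the grasp point (between the pads) lies 19 mm behind it (grip_point_offset is the z of the grasp point in the tool frame, in mm); z points along the fingers, x is the direction in which the jaws open and shut, and the axes are right-handed (so a half turn about z gives the same grasp; the last joint's range is limited). The gripper opens to 85 mm and grips with 20 to 120 N. Pads are 22 mm wide; open, the fingers measure 114 mm over their backs; the gripper's body (76 mm by 85 mm) begins 54 mm behind the grasp point. The pads swing forward as they close: fully open they stand 13 mm farther back than shut.
Start: joints at [-1.245, 0.521, -0.036, 1.599, 0.021, 1.021, -0.113], TCP at [240.984, 576.663, 202.991] pointing down, gripper open.
Joint ranges: [-2.91, 2.91], [-0.3, 2.13], [-1.5, 1.42], [0.17, 2.43], [-1.26, 4.41], [0.16, 1.93], [-2.52, 2.52]. Speed limits (rad/s): [1.89, 1.89, 2.39, 2.39, 3.01, 3.01, 3.01].

INTERFACE

Orientations are given as a 3x3 rotation matrix whose columns are the frame's x, y, z axes.
In Python, from workcell import movep, movel, goto_joints, open_gripper, clamp, wait, inverse_kinematics, read_state, camera, PlanningError, finish_job, grip_point_offset gives the robot as it stands. Calls block until the motion is done:
- movep(position, orientation): joint-space move of the TCP to a pose.
- movel(position, frame=None, max_speed=150, guard=None): straight line of the TCP; frame=None keeps the orientation; max_speed is the mean speed in mm/s. With guard (N) it stops when the force on the tool has changed by that much, and returns True; else False.
- goto_joints(angles): joint-space move.
- open_gripper() and clamp(): open the fingers fully, or close them until they stop; the grip force is fixed at half the most.
- wait(seconds).
- inverse_kinematics(position, orientation): joint angles nearest the present ones, or None.
- read_state(): the state.
- camera(name): name is "scene" or "top"; returns a dict with "image" (420x560x3 uint8, blue, green, red), "range_z" (420x560 float32, mm along the optical axis (not along the pixel's ray), 0 where there is no reading), "fx", "fy", "cx", "cy" (pixels), "cam_to_world" (4x4, takes a point from camera to world coordinates). Camera axes: x right, y up, looking along -z (the intrinsics and any distortion apply to the point x, -y, -z); pixel columns grow to the right and rows downward; lengths in mm; the calibration is good to about 2 mm. A picture is of the moment at which its call begins.
A pose or a line that the arm cannot do raises PlanningError and nothing moves.
- finish_job(): hands the job in, once; it reports no verdict.
The state is a dict: "time": time; "qpos": joint angles; "qvel": joint speeds; "joint_efforts": joint torques, N m; "eef_pos": TCP position; "tool_rot": TCP orientation; "ft_force": force on the tool from outside, world axes, zero at the start; "torque": the same for the moment, N m; "finger_gap": finger opening in mm.
Only numpy, scipy, OpenCV 4.12 (cv2) and the standard library are available. Lean on these libraries where they do the work, as an engineer would, in place of code of your own. Each camera call takes 0.05 s, during which the arm holds its last target.

TASK

One of the three canister lids is not properly on. With a closed fingertip press near the edge of the lids, one after another, until you find the one that rocks, then press that lid down on its knob until it is fully seated. Do not pull any lid up, and leave the mug, lemon and spice jar where they are.

Things in the scene. Friction and masses are not known exactly. Their poses are not given: they have to be found in the camera images.
- lid_a_top (a point): Centre of the flat top face of canister a's lid; z is the lid's upward axis. Round wooden lid 93 mm across, skirt hiding the rim, top 100 mm above the worktop at the start; flat from 13 to 44 mm from the centre. In the middle a wooden knob 26 mm across, 16 mm high (flat top at 116 mm). A seated lid is rigid under the finger.
- lid_b_top (a point): The same point of canister b's lid, which looks alike and starts at the same height. Which of the three is loose is not told and cannot be seen: it too looks level. Pressed on its flat part 25 to 40 mm from the centre, a loose lid tips about 0.1 rad at some 4 N: the edge sinks about 4 mm, and springs back level when let go (at over 12 N it may start to seat).
- lid_c_top (a point): The same point of canister c's lid, alike again. A loose lid pressed straight down on its knob with more than 9 N (14 to 20 N is sure) sinks 4 mm, stops hard on the rim, stays there and rocks no more; it then stands 4 mm lower than the others, since the canisters under the lids differ a little in height.
- canister_a: Storage canister a, white ceramic, 86 mm across with a grey band, fixed to the worktop in a cork saucer 100 mm across and 9 mm high; origin at the centre of the underside, on the worktop, below the middle of its lid. It does not move.
- canister_b: Storage canister b, white ceramic, 86 mm across with a grey band, fixed to the worktop in a cork saucer 100 mm across and 9 mm high; origin at the centre of the underside, on the worktop, below the middle of its lid. It does not move.
- canister_c: Storage canister c, white ceramic, 86 mm across with a grey band, fixed to the worktop in a cork saucer 100 mm across and 9 mm high; origin at the centre of the underside, on the worktop, below the middle of its lid. It does not move.
- mug: Bystander: striped mug, 86 x 120 x 90 mm, behind the canisters; origin at the centre of its underside, z up. Leave it alone.
- lemon: Bystander: yellow lemon, 72 x 55 x 56 mm, behind the canisters; origin at its underside as it lies at the start. Leave it alone.
- spice_jar: Bystander: small glass spice jar with a red cap and green label, 45 mm across, 106 mm high, behind the canisters; origin at the centre of its underside, z up. Leave it alone.
Not all that is in view belongs to the job. Leave any purple or red look-alike of the canister_a alone.

How it is judged (in metres and radians):
On the way, in this order (a step that is already met when the one before it is completed fails the run):
1. the loose lid has been made to rock by pressing it near its edge (tipped by more than 0.05 rad) (angle between any of lid_a_top, lid_b_top, lid_c_top's own z axis and vertical above 0.05 rad and contact force between the fingers and anything else above 0.5 N), for 0.05 s.
2. the loose lid is pressed down onto its rim (at least 3 of its 4 mm) and level (((height (world z) of lid_a_top below 0.097 m and angle between lid_a_top's own z axis and vertical below 0.025 rad) or (height (world z) of lid_b_top below 0.097 m and angle between lid_b_top's own z axis and vertical below 0.025 rad) or (height (world z) of lid_c_top below 0.097 m and angle between lid_c_top's own z axis and vertical below 0.025 rad))), for 0.2 s.
At the end, for the whole second after the job is handed in: The lid that was loose has sunk at least 3 mm below the common starting height of 100 mm, all three lids are level within 0.025 rad and none stands above 102 mm, and the mug, lemon and spice jar are within 30 mm of where they stood (height (world z) of any of lid_a_top, lid_b_top, lid_c_top below 0.097 m and height (world z) of each of lid_a_top, lid_b_top, lid_c_top below 0.102 m and angle between each of lid_a_top, lid_b_top, lid_c_top's own z axis and vertical below 0.025 rad and distance of each of mug, lemon, spice_jar from where it was at the start of the episode below 0.03 m); the robot touches nothing.
It fails at once if a lid is pulled up (its top more than 106 mm above the worktop) (height (world z) of any of lid_a_top, lid_b_top, lid_c_top above 0.106 m).
It fails at once if a bystander is pushed more than 30 mm, or lifted (distance of any of mug, lemon, spice_jar from where it was at the start of the episode above 0.03 m).
It also fails if it takes over 45 s, if anything falls off the work surface, if the arm or the gripper's body presses on something with over 40 N, if the wrist force passes 120 N, or if a joint passes its speed limit or range.

## Working session

There is one attempt and no reset: what is moved stays moved. The work goes in short steps, each a Python script; the robot and the scene stay as the last script left them, time stands still between calls to the robot, and variables do not carry over. Pictures are saved under pics/ and viewed, and the job is handed in when it is done.

```bash
ls; mkdir -p pics
python3 - <<'E'
from workcell import *
import cv2,numpy as np,pickle
d={}
for n in("scene","top"):
    c=camera(n);d[n]=c;cv2.imwrite(f"pics/{n}0.png",c["image"])
    print(n,c["fx"],c["fy"],c["cx"],c["cy"],c["cam_to_world"],[k for k in c])
pickle.dump(d,open("cams.pkl","wb"))
s=read_state();print(s)
E
```

```text
pics
scene 387.29433834725126 387.29433834725126 276.22469803793183 208.09844023590705 [[-7.51846065e-01  3.68000151e-01 -5.47086267e-01  8.56223040e+01]
 [-6.59127091e-01 -3.98477790e-01  6.37782822e-01  4.93775808e+02]
 [ 1.67024481e-02  8.40113885e-01  5.42152828e-01  5.68089905e+02]
 [ 0.00000000e+00  0.00000000e+00  0.00000000e+00  1.00000000e+00]] ['image', 'range_z', 'fx', 'fy', 'cx', 'cy', 'cam_to_world']
top 540.8674587480677 540.8674587480677 280.89337809169103 209.0942595341127 [[-1.79668356e-02  9.95113540e-01 -9.70888041e-02  4.59643667e+02]
 [-9.99475161e-01 -2.04933425e-02 -2.50883377e-02 -8.49110766e+01]
 [-2.69554186e-02  9.65870901e-02  9.94959466e-01  1.16753932e+03]
 [ 0.00000000e+00  0.00000000e+00  0.00000000e+00  1.00000000e+00]] ['image', 'range_z', 'fx', 'fy', 'cx', 'cy', 'cam_to_world']
{'time': 0.1, 'qpos': array([-1.24515903,  0.52200142, -0.036314  ,  1.59993213,  0.0212082 ,
        1.02110937, -0.11279159]), 'qvel': array([-0.00069529, -0.00150897,  0.00247915, -0.00258709,  0.00106276,
        0.00200448, -0.00070995]), 'joint_efforts': array([ 4.05907238e-03, -9.28477764e+01,  1.98430136e+00, -3.70528936e+01,
        1.81363063e-02,  5.20391899e-03,  3.93523430e-05]), 'eef_pos': array([240.9034149 , 576.34813999, 202.46091938]), 'tool_rot': array([[ 3.85590171e-01,  9.22670100e-01, -3.28019782e-04],
       [ 9.22669547e-01, -3.85590300e-01, -1.01332836e-03],
       [-1.06144902e-03,  8.80755899e-05, -9.99999433e-01]]), 'ft_force': array([-0.08919758,  0.0536753 ,  0.28203265]), 'torque': array([ 0.03043505,  0.0477445 , -0.0415265 ]), 'finger_gap': 85.63186990496601}
```

View pics/scene0.png

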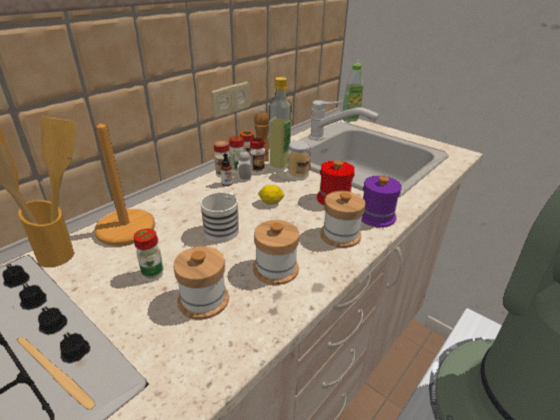

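View pics/top0.png

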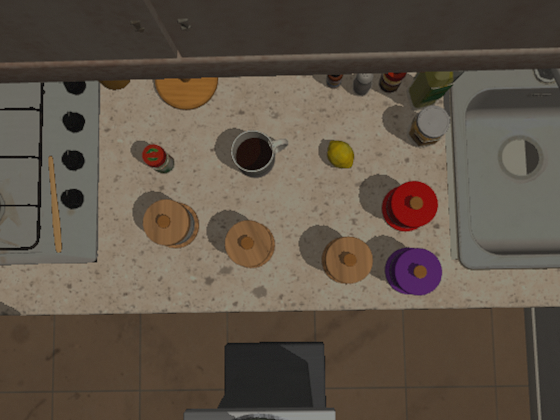

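The scene view shows three wooden-lidded white canisters at about (200,275), (277,248) and (343,215). In the top view they are at (166,223), (249,243) and (348,259). The red (413,205) and purple (415,270) canisters are the look-alikes, so I'll leave them alone. Next I'll locate the lid tops and check them in an enlarged crop.

```bash
cat > loc.py <<'E'
import cv2,numpy as np
def world(c):
    h,w=c["range_z"].shape;v,u=np.mgrid[:h,:w];z=c["range_z"].astype(float)
    P=np.stack([(u-c["cx"])/c["fx"]*z,-(v-c["cy"])/c["fy"]*z,-z,np.ones_like(z)],-1)
    return (P@c["cam_to_world"].T)[...,:3]
def ray(c,u,v,zp):
    T=c["cam_to_world"];d=T[:3,:3]@np.array([(u-c["cx"])/c["fx"],-(v-c["cy"])/c["fy"],-1]);o=T[:3,3]
    return o+d*(zp-o[2])/d[2]
E
python3 - <<'E'
import pickle,cv2,numpy as np
from loc import *
d=pickle.load(open("cams.pkl","rb"))
seeds={"top":[(166,223),(249,243),(348,259)],"scene":[(200,260),(277,235),(343,205)]}
for n,c in d.items():
    W=world(c);hsv=cv2.cvtColor(c["image"],cv2.COLOR_BGR2HSV)
    wood=(hsv[...,0]<20)&(hsv[...,1]>90)
    for s in seeds[n]:
        z=W[...,2]
        m=(wood&(z>92)&(z<108)).astype(np.uint8)
        k,l=cv2.connectedComponents(m)
        yy,xx=np.where((m>0)&(np.hypot(np.arange(560)[None]-s[0],np.arange(420)[:,None]-s[1])<40))
        p=W[yy,xx]
        (cx,cy),r=cv2.minEnclosingCircle(p[:,:2].astype(np.float32))
        kn=(z>111)&(z<125)&wood&(np.hypot(np.arange(560)[None]-s[0],np.arange(420)[:,None]-s[1])<40)
        q=W[kn]
        print(n,s,len(p),"z",np.median(p[:,2]).round(1),p[:,2].std().round(2),"circ",round(cx,1),round(cy,1),round(r,1),"knob",len(q),q.mean(0).round(1) if len(q) else 0)
        if n=="top":
            # ray-cast knob pixels at 116
            v,u=np.where(kn)
            if len(u): print("  ray knob",ray(c,u.mean(),v.mean(),116).round(1))
t=d["top"]["image"];s=d["scene"]["image"]
a=cv2.resize(t[190:300,130:450],None,fx=2.4,fy=2.4,interpolation=cv2.INTER_CUBIC)
b=cv2.resize(s[180:320,165:425],(768,414)[:2],interpolation=cv2.INTER_CUBIC)[:330]
cv2.imwrite("pics/crop.png",np.vstack([a[:,:768],b]))
E
```

```text
scene (200, 260) 1305 z 99.4 1.72 circ 542.9 173.9 46.9 knob 122 [542.  175.3 114.9]
scene (277, 235) 963 z 99.3 1.78 circ 498.6 10.5 47.5 knob 87 [496.9  12.2 114.9]
scene (343, 205) 960 z 99.3 2.12 circ 494.4 -248.0 116.4 knob 66 [ 460.5 -185.8  114.8]
top (166, 223) 1530 z 100.0 2.13 circ 542.4 173.6 46.7 knob 131 [542.6 173.2 116.1]
  ray knob [542.6 173.2 116. ]
top (249, 243) 1559 z 100.0 2.04 circ 497.5 10.0 46.4 knob 131 [497.2   9.8 116. ]
  ray knob [497.2   9.8 116. ]
top (348, 259) 1605 z 100.0 1.99 circ 460.8 -188.7 46.4 knob 139 [ 461.1 -188.3  115.6]
  ray knob [ 461.1 -188.3  116. ]
```

View pics/crop.png

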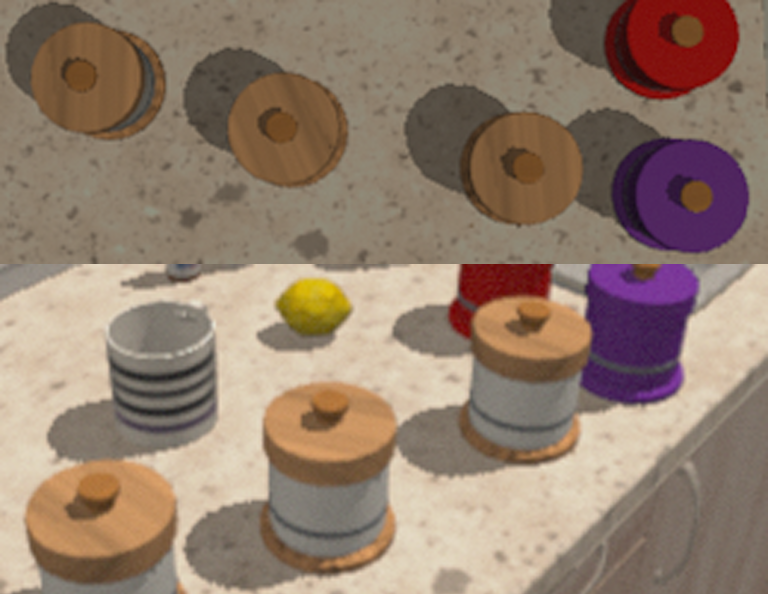

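The crop confirms the three wooden-lidded white canisters. Their lid centres are about (542.5,173.5), (497.5,10.5) and (461,-188), and both views agree within about 2 mm. I'll probe the robot-side edge of each, starting with the nearest.

```bash
cat > h.py <<'E'
from workcell import *
import numpy as np
R=np.array([[0,1,0],[1,0,0],[0,0,-1.]])
L=[(542.5,173.5),(497.5,10.5),(461,-188)]
def probe(i):
    x,y=L[i]; x-=32
    movep([x,y,150],R); movel([x,y,106],max_speed=120)
    s0=read_state()
    print(i,"above",s0["eef_pos"].round(1),s0["ft_force"].round(2),s0["time"])
    g=movel([x,y,96.5],max_speed=10,guard=6)
    s=read_state(); wait(0.15); s2=read_state()
    for q in(s,s2): print(" guard",g,"pos",q["eef_pos"].round(2),"dF",(q["ft_force"]-s0["ft_force"]).round(2))
    return g
E
python3 - <<'E'
from h import *
for x,y in L: print(inverse_kinematics([x-32,y,97],R) is not None, inverse_kinematics([x,y,112],R) is not None)
clamp(); g=probe(0)
s=read_state();print(s["finger_gap"],s["time"])
E
```

```text
True True
True True
True True
0 above [510.5 173.8 106.2] [ 1.02 -0.27 -0.16] 3.1583
 guard False pos [510.5  173.47  96.53] dF [-0.77  1.11 -0.03]
 guard False pos [510.54 173.53  96.55] dF [0.02 0.26 0.18]
0.044389903261927835 4.4083
```

I reached 96.5 mm with no force reading, which doesn't fit either a seated or a rocking lid, so I'm looking.

Run:
```python
from h import *
import cv2,pickle
from loc import *
c=camera("scene");pickle.dump(c,open("c1.pkl","wb"))
t=camera("top")
a=cv2.resize(c["image"][130:330,100:300],(500,500),interpolation=cv2.INTER_CUBIC)
b=cv2.resize(t["image"][160:280,110:230],(300,300),interpolation=cv2.INTER_CUBIC)
o=np.zeros((500,800,3),np.uint8);o[:,:500]=a;o[:300,500:]=b
cv2.imwrite("pics/p1.png",o)
s=read_state();print(s["eef_pos"],s["ft_force"],s["joint_efforts"].round(2))
```

```text
[510.51597129 173.53720761  96.55924183] [-0.66581338  0.29456114 -0.05627897] [ 0.000e+00 -8.403e+01  2.890e+00 -2.764e+01  1.000e-02  0.000e+00
 -0.000e+00]
```

View pics/p1.png

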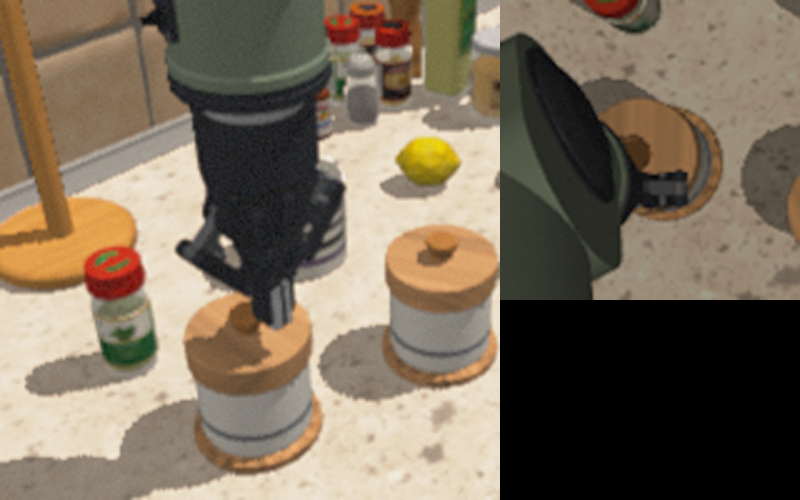

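The fingertip is over the right part of the lid (crop about (275,320)), but I can't tell whether it touches. I'll fit a plane to the visible lid surface in the depth image to see if it tilts.

```bash
cat >> h.py <<'E'
import cv2
from loc import *
def tilt(i,n="scene",c=None):
    c=c or camera(n);W=world(c);x,y=L[i];hsv=cv2.cvtColor(c["image"],cv2.COLOR_BGR2HSV)
    r=np.hypot(W[...,0]-x,W[...,1]-y);wood=(hsv[...,0]<20)&(hsv[...,1]>90)
    p=W[wood&(r>17)&(r<41)&(abs(W[...,2]-99)<7)]
    A=np.c_[p[:,0]-x,p[:,1]-y,np.ones(len(p))]
    for _ in range(3):
        k=np.linalg.lstsq(A,p[:,2],rcond=None)[0];e=abs(A@k-p[:,2]);A,p=A[e<2.5],p[e<2.5]
    return len(p),k.round(3)
E
python3 - <<'E'
from h import *
import pickle
c=pickle.load(open("c1.pkl","rb"));d=pickle.load(open("cams.pkl","rb"))
for i in range(3): print(i,"before",tilt(i,c=d["scene"]),"now",tilt(i,c=c),"top before",tilt(i,c=d["top"]))
print("top now",tilt(0,"top"))
W=world(c);img=c["image"];x,y=L[0]
g=img.max(-1)<110
m=(abs(W[...,0]-x+32)<25)&(abs(W[...,1]-y)<25)&(W[...,2]>92)&g&(W[...,2]<140)
p=W[m];print("finger lowest",np.sort(p[:,2])[:12].round(1),p[p[:,2]<112].mean(0))
E
```

```text
0 before (793, array([ 2.0000e-03, -1.0000e-03,  9.9518e+01])) now (643, array([-1.0000e-03, -1.0000e-03,  9.9473e+01])) top before (836, array([ 0.00000e+00, -7.00000e-03,  1.00124e+02]))
1 before (567, array([ 1.0000e-03, -2.0000e-03,  9.9579e+01])) now (563, array([ 1.0000e-03, -2.0000e-03,  9.9554e+01])) top before (877, array([ 1.00000e-03, -0.00000e+00,  1.00018e+02]))
2 before (374, array([1.0000e-03, 1.0000e-03, 9.9568e+01])) now (378, array([ 0.0000e+00, -1.0000e-03,  9.9525e+01])) top before (926, array([ 4.00000e-03, -3.00000e-03,  1.00082e+02]))
top now (406, array([-4.00000e-03, -1.00000e-03,  1.00251e+02]))
finger lowest [92.2 94.3 94.4 94.6 94.8 95.  95.3 96.9 97.4 98.  98.  98.4] [520.91507321 187.45942141 101.595638  ]
```

The lid is untilted, so the fingertip isn't touching yet: its real end sits a few mm above the nominal TCP. I'll find contact by force, then compare how far the lid gives from there.

```bash
cat >> h.py <<'E'
def press(i,zlow=85):
    s0=read_state();p=s0["eef_pos"].copy();p[:2]=[L[i][0]-32,L[i][1]]
    f0=s0["ft_force"]
    def rep(t,g):
        s=read_state();print(i,t,g,s["eef_pos"].round(2),(s["ft_force"]-f0).round(2),round(s["time"],2));return s["eef_pos"][2]
    g=movel([*p[:2],zlow],max_speed=8,guard=2.5);z=rep("contact",g)
    if not g: return
    g=movel([*p[:2],z-3.3],max_speed=8,guard=6);wait(.1);z2=rep("pushed",g)
    print("  give",round(z-z2,2),"tilt scene",tilt(i))
    return g
E
python3 - <<'E'
from h import *
press(0)
E
```

```text
0 contact False [510.54 173.49  85.04] [-1.48  1.59  1.12] 6.14
```

Run:
```python
from h import *
c=camera("scene")
t=camera("top")
a=cv2.resize(c["image"][130:330,100:300],(500,500),interpolation=cv2.INTER_CUBIC)
b=cv2.resize(t["image"][160:280,110:230],(300,300),interpolation=cv2.INTER_CUBIC)
o=np.zeros((500,800,3),np.uint8);o[:,:500]=a;o[:300,500:]=b
cv2.imwrite("pics/p2.png",o)
s=read_state();print(s["eef_pos"],s["ft_force"],tilt(0,c=c),tilt(0,c=t))
W=world(c)
for v in range(225,275,4): print(v,[int(W[v,u,2]) for u in range(196,226,2)],[tuple(int(q) for q in W[v,u,:2]) for u in (206,212)],c["image"][v,208])
```

```text
[510.54374395 173.51664776  85.04899936] [ 0.71133416  0.85073566 -0.4314559 ] (565, array([-2.0000e-03,  4.0000e-03,  9.9451e+01])) (408, array([3.0000e-03, 8.0000e-03, 1.0014e+02]))
225 [217, 214, 213, 213, 216, 213, 211, 209, 199, 198, 201, 199, 197, 173, 50] [(492, 188), (500, 170)] [36 36 33]
229 [209, 207, 205, 204, 206, 207, 202, 200, 192, 191, 194, 191, 187, 41, 177] [(490, 190), (500, 170)] [31 31 29]
233 [199, 199, 197, 194, 197, 197, 195, 192, 182, 183, 186, 183, 182, 171, 171] [(494, 188), (502, 170)] [38 35 35]
237 [174, 177, 180, 182, 186, 188, 187, 185, 183, 176, 176, 172, 162, 165, 568] [(494, 189), (493, 177)] [34 31 30]
241 [0, 166, 165, 164, 176, 180, 180, 172, 163, 168, 165, 163, 157, 5, 5] [(495, 189), (506, 168)] [35 28 34]
245 [179, 168, 167, 166, 165, 169, 168, 164, 157, 159, 158, 156, 0, 0, 0] [(498, 187), (503, 171)] [33 31 34]
249 [172, 171, 168, 166, 159, 160, 158, 158, 151, 150, 148, 0, 0, 568, -1] [(499, 187), (502, 173)] [43 38 39]
253 [115, 162, 161, 156, 147, 147, 144, 145, 145, 141, 140, 133, 100, 2, 0] [(504, 184), (499, 176)] [58 59 59]
257 [114, 115, 116, 135, 138, 140, 136, 136, 136, 133, 130, 123, 99, 100, 0] [(504, 186), (500, 176)] [48 47 45]
261 [110, 111, 109, 125, 125, 132, 128, 129, 127, 125, 123, 98, 101, 99, 96] [(503, 187), (500, 177)] [35 33 34]
265 [99, 99, 98, 99, 99, 99, 120, 119, 120, 117, 100, 97, 99, 100, 95] [(526, 171), (498, 179)] [ 85 105 127]
269 [99, 100, 98, 99, 98, 100, 99, 99, 99, 99, 99, 99, 98, 94, 85] [(517, 179), (510, 171)] [ 62  93 124]
273 [100, 99, 99, 98, 100, 99, 99, 99, 101, 98, 97, 94, 92, 86, -1] [(510, 185), (501, 179)] [ 76 110 145]
```

View pics/p2.png

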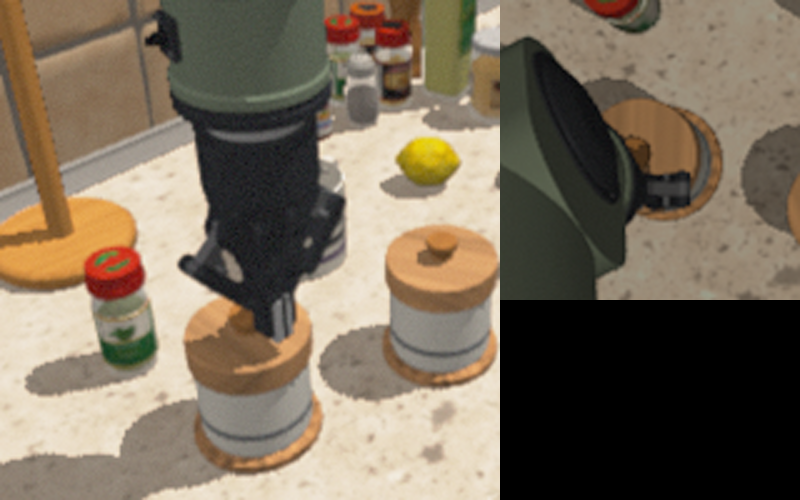

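In this image the fingertip ends at about pixel (214,265). Depth there gives z≈117–119, about 18 mm above the lid, while the reported TCP z is 85. The xy position fits the faces I can see. So the fingers really end about 33 mm above the nominal TCP, and I'll keep descending under guard.

Run:
```python
from h import *
x,y=L[0]
print(movel([x-32,y,73],max_speed=25,guard=3))
wait(.1)
press(0,58)
```

```text
False
0 contact True [510.45 173.53  71.45] [-0.06 -0.93  6.14] 7.54
0 pushed True [510.49 173.56  71.36] [-0.49 -0.33  9.53] 7.85
  give 0.09 tilt scene (467, array([1.4000e-02, 2.0000e-03, 9.9532e+01]))
```

Lid 0 is rigid: 9.5 N with 0.1 mm of give, contact at TCP z 71.5, so the tip offset is 28.5 mm. Moving to lid 1.

```bash
cat >> h.py <<'E'
def go(i):
    p=read_state()["eef_pos"]
    movel([p[0],p[1],115],max_speed=120)
    x,y=L[i];movel([x-32,y,115],R,max_speed=180); movel([x-32,y,76],max_speed=80);wait(.1)
E
python3 - <<'E'
from h import *
print(tilt(0))
go(1);press(1,62)
E
```

```text
(461, array([ 1.0000e-02, -2.0000e-03,  9.9501e+01]))
1 contact True [465.43  10.51  71.4 ] [-1.28 -0.36  7.64] 11.09
1 pushed True [465.46  10.5   71.32] [-2.71  0.19 11.59] 11.4
  give 0.08 tilt scene (359, array([1.2000e-02, 0.0000e+00, 9.9493e+01]))
```

Lid 1 is rigid too: 11.6 N with 0.1 mm of give. Now lid 2.

Run:
```python
from h import *
go(2);press(2,62)
```

```text
2 contact True [ 428.61 -187.97   69.98] [1.79 0.24 1.17] 14.86
2 pushed True [ 428.47 -187.98   68.65] [-0.76  0.34  7.83] 15.26
  give 1.33 tilt scene (294, array([ 1.1100e-01, -4.0000e-03,  9.9248e+01]))
```

Lid 2 rocks: the depth plane tilts 0.111 rad, the tip sank about 3 mm below the contact height of the other lids, and the force stayed under 8 N. I'll release it and press the knob.

Run:
```python
from h import *
x,y=L[2]
p=read_state()["eef_pos"];movel([p[0],p[1],115],max_speed=100);print("released",tilt(2))
movel([x,y,115],max_speed=120);movel([x,y,92],max_speed=60);wait(.15)
f0=read_state()["ft_force"]
g=movel([x,y,79],max_speed=8,guard=15)
for _ in range(2):
    s=read_state();print(g,s["eef_pos"].round(2),(s["ft_force"]-f0).round(2),round(s["time"],2));wait(.3)
```

```text
released (376, array([ 3.0000e-03, -2.0000e-03,  9.9576e+01]))
True [ 461.08 -188.03   83.5 ] [-1.21  1.12  9.78] 18.16
True [ 461.07 -188.04   83.48] [-1.78 -0.58 10.11] 18.46
```

The knob stopped hard at TCP z 83.5, exactly 4 mm below its starting height. Retreating to check it.

Run:
```python
from h import *
x,y=L[2]
movel([x,y,140],max_speed=100);movel([430,-20,160],max_speed=180)
for n in("scene","top"):
    c=camera(n)
    for i in range(3): print(n,i,tilt(i,c=c))
    cv2.imwrite(f"pics/end_{n}.png",c["image"])
s=read_state();print(s["time"],s["ft_force"])
```

```text
scene 0 (788, array([1.0000e-03, 1.0000e-03, 9.9578e+01]))
scene 1 (563, array([-2.0000e-03,  2.0000e-03,  9.9456e+01]))
scene 2 (371, array([2.0000e-03, 0.0000e+00, 9.5361e+01]))
top 0 (837, array([-2.00000e-03, -4.00000e-03,  1.00212e+02]))
top 1 (434, array([1.6000e-02, 5.0000e-03, 9.9868e+01]))
top 2 (909, array([-2.0000e-03,  6.0000e-03,  9.5899e+01]))
20.6833 [-0.25470677 -0.98102644 -0.14355618]
```

View pics/end_scene.png

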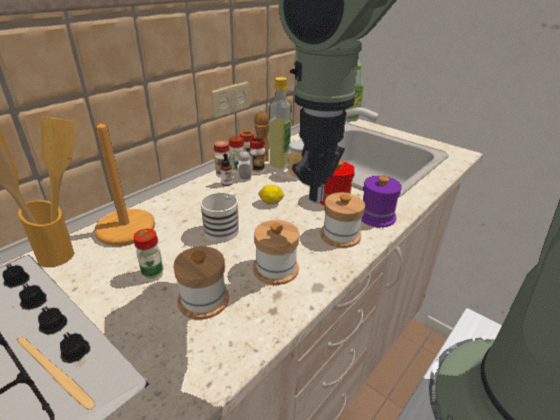

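The final image shows the arm clear of everything, with the mug (220,215), lemon (271,194) and spice jar (148,254) where they were at the start.

Run:
```python
from workcell import *
print(finish_job())
```

```text
the job is handed in; nothing more can be done
None
```

The loose lid is found and seated, and the job is handed in; the robot's clock read about 21 s at my last check before that. It was the lid nearest the red and purple look-alikes, at about (461, -188).

- **Probing:** I pressed each lid 32 mm from its centre with the closed fingertip. The first two, at about (542, 173) and (497, 10), gave only 0.1 mm at 10–12 N. The third tipped 0.11 rad at under 8 N and sprang back level when released.
- **Seating:** I pressed the third lid down on its knob. It sank 4 mm and stopped hard.
- **Final checks:** The third lid's top now measures 95.4–95.9 mm and it is level within 0.006 rad. The other two are still at about 100 mm. The mug, lemon and spice jar look unmoved in the scene picture, and nothing was touching the arm.

These readings disagreed or looked odd:
- **Fingertip offset:** the closed fingertips really end about 28.5 mm short of the stated tool point. My first two descents on lid one stopped in the air, and I found contact by force and depth instead.
- **Knob force:** the press stopped at the 15 N guard, but I read only about 10 N straight afterwards. That is below the sure range of 14–20 N, so I relied on the measured 4 mm drop.
- **Lid two tilt:** the last top view gave 0.016 rad with part of the lid hidden by the arm. The scene view gave 0.002 rad.

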